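# Check that a board clamp's hand lever stops short of its bar

## Robot

A 7-joint arm with a two-finger parallel gripper is mounted at the origin on the work surface. World frame = base frame: x ahead of the robot, y to its left, z up, the work surface at z = 0. Lengths are in m, angles in rad, forces in N, time in s.
With the tool pointing down it reaches from about 0.4 to 0.875 m from the base axis. Payload 19.3 kg.
Tool frame: the origin (TCP) lies at the very end of the fingers, on their centre line; the grasp point (between the pads) lies 19 mm behind it; z points along the fingers, x is the direction in which the jaws open and shut, and the axes are right-handed (so a half turn about z gives the same grasp; the last joint's range is limited). The gripper opens to 85 mm and grips with 20 to 120 N. Pads are 22 mm wide; open, the fingers measure 114 mm over their backs; the gripper's body (76 mm by 85 mm) begins 54 mm behind the grasp point. The pads swing forward as they close: fully open they stand 13 mm farther back than shut.
Start: joints at [-1.351, 0.521, -0.036, 1.599, 0.021, 1.021, -0.113], TCP at [0.179, 0.599, 0.204] pointing down, gripper open.
Joint ranges: [-2.91, 2.91], [-0.3, 2.13], [-1.5, 1.42], [0.17, 2.43], [-1.26, 4.41], [0.16, 1.93], [-2.52, 2.52]. Speed limits (rad/s): [1.89, 1.89, 2.39, 2.39, 3.01, 3.01, 3.01].

## Interface

Orientations are given as a unit quaternion [w, x, y, z].
In Python, from bench import read_state, camera, calibration, hand_in gives the robot as it stands. The module is installed in compiled form; this text tells all that it offers.
- The arm moves only by the shell command python3 -m inch 'ROWS'. ROWS is JSON, a list of rows, each a list of 3 entries, a list of its own where there are three numbers: the shift along the world's x, y, z in m, then the turn about the world's z in rad, then the opening, from 0 (shut) to 1 (fully open). In form: [[[tx, ty, tz], yaw, fingers], ...]. A call has exactly 5 rows; each row is the pose to reach, as a shift and turn from the pose commanded when the call began; what a row does not reach only later rows make up. A row lasts 1/8 s, in which the tool goes at most 62.5 mm and 10.7 degrees, less where a joint would pass 70% of its speed; a pose out of reach is approached as far as the arm can. A call with a gripper value outside its range is refused whole. The fingers move at their own pace and stop on an object; the grip force is fixed at half the most. Time passes only in rows, so rows that repeat a pose let the fingers close, or fill a call up. It gives the time, the measured TCP pose, the force and the opening at its end, in the units of the state.
- read_state(): the state, without advancing time (a new reading comes with each control period).
- camera(name): name is "side" or "top" or "wrist"; returns the picture (480x640x3 uint8, blue, green, red); there is no depth.
- calibration(name): a dict with "fov_y" (degrees; the focal length in pixels is half the picture's height over the tangent of half this angle, whatever the lens; pixels are square), "cx", "cy" (the principal point, pixels), "T" (4x4, takes a point from camera to world coordinates); the wrist camera has in their place "hand_eye" (4x4, takes a point from camera to tool coordinates, whose origin is the TCP and whose axes are the tool frame's). Camera axes: x right, y up, looking along -z (the intrinsics and any distortion apply to the point x, -y, -z); pixel columns grow to the right and rows downward; lengths in m; the calibration is good to about 2 mm. A picture is of the moment at which its call begins: read the wrist's pose just before it. calibration takes no time and is no camera call.
- hand_in(): hands the job in, once; it reports no verdict.
The state is a dict: "time_s": time; "qpos": joint angles; "joint_velocities": joint speeds; "joint_torque": joint torques, N m; "tcp_pos": TCP position; "orientation": TCP orientation; "wrist_force": force on the tool from outside, world axes, zero at the start; "wrist_torque": the same for the moment, N m; "grip_width": opening from 0.0 (shut) to 1.0 (fully open).
Only numpy, scipy, OpenCV 4.12 (cv2) and the standard library are available. Lean on these libraries where they do the work, as an engineer would, in place of code of your own. Each camera call takes 0.05 s, during which the arm holds its last target. There are 200 camera calls.

## Task

Check the red hand lever on the circuit board clamp: without gripping it, press it from its outer side with the outside of the fingers until it comes up against its stop, short of the bar, and keep it there for two seconds. Then ease it back all the way out under control, never letting it snap back, and move clear. Do not touch the bar, and leave the blue lever and the loose things (jar, spool, screwdriver) alone.

Things in the scene. Friction and masses are not known exactly. Their poses are not given: they have to be found in the camera images.
- red_lever (a joint): Hinge of the red hand lever (upright axis), rad. 0 = fully out, at rest; grows as the lever is pressed in; hard stop at 0.38, where it lies parallel to the bar with a clear gap of 25 mm left. A spring returns it to 0: at the pressing spot it takes about 2 N to start and 5 N at the stop.
- red_press (a point): Pressing spot on the lever's OUTER face (away from the bar), 85 mm from the hinge, half-way up the blade, 66 mm above the table; moves with it, 32 mm in all. x axis: level, square to the face, into the blade towards the bar (the way to press); y: along the blade to the hinge, whose axis is at x = 5, y = 85 mm; z up.
- red_tip (a point): Free end of the red lever, axes as above: centre of a round end knob (radius 9 mm), 118 mm from the hinge. The straight red blade is 10 mm thick and 20 mm high (56 to 76 mm above the table). Outside it the only obstacle is the clamp's steel foot, 12 mm high.
- blue_lever (a joint): Hinge of the blue hand lever (upright axis), rad. 0 = fully out, at rest; grows as the lever is pressed in; hard stop at 0.38, where it lies parallel to the bar with a clear gap of 25 mm left. A spring returns it to 0: at the pressing spot it takes about 2 N to start and 5 N at the stop.
- blue_press (a point): Pressing spot on the lever's OUTER face (away from the bar), 85 mm from the hinge, half-way up the blade, 66 mm above the table; moves with it, 32 mm in all. x axis: level, square to the face, into the blade towards the bar (the way to press); y: along the blade to the hinge, whose axis is at x = 5, y = 85 mm; z up.
- blue_tip (a point): Free end of the blue lever, axes as above: centre of a round end knob (radius 9 mm), 118 mm from the hinge. The straight blue blade is 10 mm thick and 20 mm high (56 to 76 mm above the table). Outside it the only obstacle is the clamp's steel foot, 12 mm high.
- red_bar: Fixed black grip bar of the red lever's clamp: level, round, radius 12 mm, 144 mm long along its y axis, origin at its centre, 66 mm above the table. The lever is on its -x side, hinged at x = -42, y = 66 mm. On its +x side the bolted-down clamp holds a circuit board 50 mm above the table; its outer jaw backs off 5 mm as the lever is pressed.
- blue_bar: The same grip bar on the like clamp with the blue lever.
- jar_mid (a point): Bystander, loose: small jar with yellow label and white cap, 36 mm diameter, 50 mm high; this point is its centre.
- spool_mid (a point): Bystander, loose: grey solder spool standing on its flange, 50 mm diameter, 40 mm high; this point is its centre.
- driver: Bystander, loose: small screwdriver with yellow handle, 130 mm long, lying on the mat; origin near its middle, x axis along it.

How it is judged:
On the way, in this order (a step that is already met when the one before it is completed fails the run):
1. the fingers, on the outer side of the red lever, keep it pressed in against its stop for two seconds (value of joint red_lever above 0.35 rad and contact force between the fingers and red_lever above 1 N and x of the grasp point in the frame of red_press below -0.004 m), for 1.8 s.
2. the red lever is back out at rest (value of joint red_lever below 0.03 rad), for 0.2 s.
At the end, for the whole second after the job is handed in: Both levers are fully out (under 0.03 rad) and still, and the jar, spool and screwdriver are within 15 mm of where they started (value of joint each of red_lever, blue_lever below 0.03 rad and velocity of joint red_lever between -0.1 and 0.1 rad/s and distance of each of jar_mid, spool_mid, driver from where it was at the start of the episode below 0.015 m); the robot touches nothing.
It fails at once if the red lever snaps back (faster than 4 rad/s outwards) (velocity of joint red_lever below -4 rad/s).
It fails at once if the lever is straddled or gripped: it is moved while the grasp point is not on its outer side (value of joint red_lever above 0.05 rad and x of the grasp point in the frame of red_press above -0.001 m and contact force between the fingers and red_lever above 1 N).
It fails at once if the robot touches a grip bar (contact force between any of the fingers, the arm and red_bar above 0.5 N or contact force between any of the fingers, the arm and blue_bar above 0.5 N).
It fails at once if the blue lever is pressed (value of joint blue_lever above 0.05 rad).
It fails at once if the jar, spool or screwdriver is moved more than 15 mm or lifted (distance of any of jar_mid, spool_mid, driver from where it was at the start of the episode above 0.015 m).
It also fails if it takes over 40 s, if anything falls off the work surface, if the arm or the gripper's body presses on something with over 40 N, if the wrist force passes 120 N, or if a joint passes its speed limit or range.

## Working session

There is one attempt and no reset: what is moved stays moved. The work goes in short steps, Python scripts to look and compute and a shell command to move; the robot and the scene stay as the last step left them, time stands still between calls to the robot, and variables do not carry over. Pictures are saved under pics/ and viewed, about 8 in all and at most 12, crops included, and the job is handed in when it is done.

```bash
mkdir -p pics; python3 - <<'E'
from bench import *
import cv2
s=read_state();print(s['time_s'],s['tcp_pos'],s['orientation'],s['grip_width'],s['wrist_force'])
for n in("top","side"):
    cv2.imwrite(f"pics/{n}0.png",camera(n));c=calibration(n);print(n,c)
print(calibration("wrist"))
E
```

```text
0.0 [0.17850946 0.59859639 0.20394528] [ 3.62254560e-04  8.01787531e-01  5.97608947e-01 -4.12072255e-04] 1.002554801157425 [-0.41397475 -0.32917272 -0.43504785]
top {'fov_y': 51.985404403349875, 'cx': 312.27620682734573, 'cy': 244.63964817132677, 'T': array([[ 2.06462044e-02,  9.87919533e-01, -1.53586231e-01,
         4.12008516e-01],
       [-9.99777939e-01,  2.10493553e-02,  9.99110378e-04,
         8.47773818e-03],
       [ 4.21993180e-03,  1.53531497e-01,  9.88134744e-01,
         1.00434192e+00],
       [ 0.00000000e+00,  0.00000000e+00,  0.00000000e+00,
         1.00000000e+00]])}
side {'fov_y': 49.43657531881861, 'cx': 317.28059661162376, 'cy': 241.56323210130853, 'T': array([[ 0.80639117,  0.44471825, -0.38981915,  0.20828127],
       [-0.59110733,  0.58601524, -0.55423665, -0.51476404],
       [-0.01803919,  0.6773565 ,  0.73543373,  0.76719559],
       [ 0.        ,  0.        ,  0.        ,  1.        ]])}
{'fov_y': 60.19285441310091, 'cx': 319.24472116887466, 'cy': 245.61860775447764, 'hand_eye': array([[ 9.99999864e-01,  5.01008335e-04,  1.45681900e-04,
         1.95434617e-04],
       [ 5.21721699e-04, -9.63503752e-01, -2.67694317e-01,
        -6.99594043e-02],
       [ 6.24797375e-06,  2.67694356e-01, -9.63503883e-01,
        -1.70118336e-01],
       [ 0.00000000e+00,  0.00000000e+00,  0.00000000e+00,
         1.00000000e+00]])}
```

View pics/top0.png

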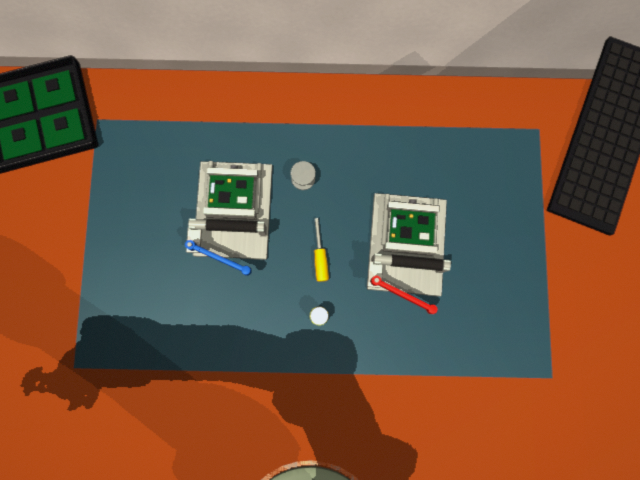

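View pics/side0.png

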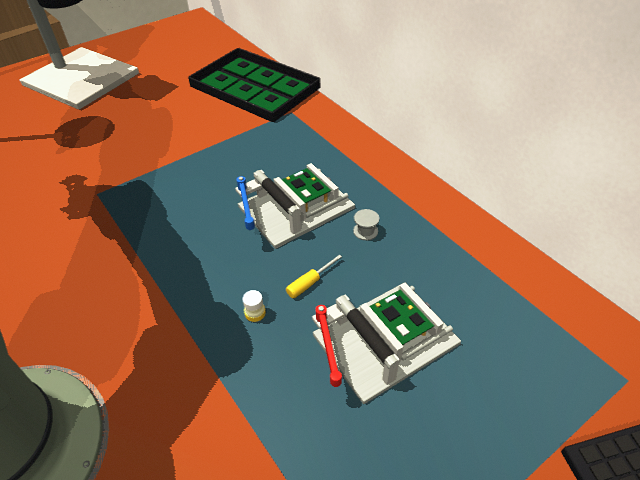

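The top view shows the red lever with its hinge at about (376,281) and knob at (433,309). The bar is above it, so the outer side faces the robot. The jar is at (319,316), left of the lever. The side view shows the red hinge at about (321,311) and knob at (336,380).

```bash
cat > h.py <<'E'
import numpy as np,cv2
from bench import *
def ray(n,u,v,c=None,T=None):
    c=c or calibration(n);T=c['T'] if T is None else T
    f=240/np.tan(np.radians(c['fov_y']/2))
    return T[:3,3],T[:3,:3]@np.array([(u-c['cx'])/f,-(v-c['cy'])/f,-1])
def onz(n,u,v,z,**k):
    o,d=ray(n,u,v,**k);return o+d*(z-o[2])/d[2]
def tri(a,b):
    (o,d),(p,e)=a,b
    s=np.linalg.lstsq(np.c_[d,-e],p-o,rcond=None)[0]
    return (o+d*s[0]+p+e*s[1])/2,np.linalg.norm(o+d*s[0]-p-e*s[1])
def mask(im,lo,hi,roi):
    h=cv2.cvtColor(im,cv2.COLOR_BGR2HSV);m=np.zeros(im.shape[:2],np.uint8)
    x0,y0,x1,y1=roi;m[y0:y1,x0:x1]=cv2.inRange(h,lo,hi)[y0:y1,x0:x1]
    n,l,s,_=cv2.connectedComponentsWithStats(m);return (l==1+s[1:,4].argmax())
def ends(m,k):
    # end-disc centres: extreme distance-transform peaks at both ends of the long axis
    p=np.argwhere(m)[:,::-1].astype(float);c=p.mean(0);a=np.linalg.svd(p-c,full_matrices=False)[2][0]
    t=(p-c)@a;L=[]
    for s in(-1,1):
        q=p[s*t>(s*t).max()-k];L.append(q.mean(0))
    return sorted([*L],key=lambda q:q[1]),a
E
python3 - <<'E'
from h import *
t=cv2.imread('pics/top0.png');s=cv2.imread('pics/side0.png')
def red(im,roi):
    return mask(im,(0,0,0),(0,0,0),roi)
R={}
for n,im,roi,k in(('top',t,(355,265,450,325),9),('side',s,(300,295,350,395),11)):
    b,g,r=[im[...,i].astype(int) for i in range(3)]
    m=np.zeros(r.shape,bool);x0,y0,x1,y1=roi
    m[y0:y1,x0:x1]=((r>110)&(r>3*g)&(r>3*b))[y0:y1,x0:x1]
    R[n]=ends(m,k)[0];print(n,m.sum(),np.round(R[n],1))
P=[tri(ray('top',*R['top'][i]),ray('side',*R['side'][i])) for i in(0,1)]
for i,nm in((0,'hinge'),(1,'knob')):
    print(nm,P[i],onz('top',*R['top'][i],.07),onz('side',*R['side'][i],.07))
print('len',np.linalg.norm((P[1][0]-P[0][0])[:2]))
# bar ends from the top view (dark pixels)
g=t.max(2);roi=(388,252,450,275);m=np.zeros(g.shape,bool);m[252:275,385:450]=g[252:275,385:450]<45
e,a=ends(m,4);print('bar px',np.round(e,1),m.sum(),[onz('top',*q,.075) for q in e], 'axis', a)
print('jar cap',onz('top',319,315,.05))
E
```

```text
top 401 [[375.5 280.7]
 [431.7 309. ]]
side 622 [[320.3 311.2]
 [335.6 380.1]]
hinge (array([ 0.49119784, -0.11461767,  0.0680934 ]), np.float64(0.0013154282155793053)) [ 0.49043757 -0.11408512  0.07      ] [ 0.49105224 -0.11593077  0.07      ]
knob (array([ 0.43987629, -0.22268429,  0.05931117]), np.float64(0.0004630208833185726)) [ 0.43935349 -0.21996879  0.07      ] [ 0.43659469 -0.22717617  0.07      ]
len 0.11963400959382112
bar px [[394.6 259.4]
 [439.8 264. ]] 321 [array([ 0.53132632, -0.14964749,  0.075     ]), array([ 0.52429793, -0.23567086,  0.075     ])] axis [0.99536664 0.09615225]
jar cap [ 0.42396456 -0.00821314  0.05      ]
```

```bash
python3 -m inch '[[[0.04,-0.04,0],-0.12,0],[[0.08,-0.08,0],-0.25,0],[[0.12,-0.12,0],-0.40,0],[[0.16,-0.16,0],-0.55,0],[[0.20,-0.20,0],-0.70,0]]'
python3 -m inch '[[[0.02,-0.05,0],-0.12,0],[[0.04,-0.1,0],-0.25,0],[[0.06,-0.15,0],-0.40,0],[[0.07,-0.2,0],-0.55,0],[[0.07,-0.25,0],-0.70,0]]'
```

```text
time_s: 0.72
tcp_pos: [0.3797, 0.3974, 0.2044]
orientation: [0.0, 0.959, 0.284, -0.0]
wrist_force: [1.3, 1.8, -0.2]
grip_width: -0.0
time_s: 1.35
tcp_pos: [0.4489, 0.1471, 0.2044]
orientation: [0.0, 0.998, -0.062, 0.0]
wrist_force: [1.0, -0.5, -0.6]
grip_width: -0.001
```

```bash
python3 -m inch '[[[-0.01,-0.055,0],-0.08,0],[[-0.02,-0.11,0],-0.16,0],[[-0.03,-0.165,0],-0.24,0],[[-0.04,-0.22,0],-0.335,0],[[-0.049,-0.275,0],-0.335,0]]'
python3 -m inch '[[[0,-0.037,0],0,0],[[0,-0.037,-0.02],0,0],[[0,-0.037,-0.04],0,0],[[0,-0.037,-0.05],0,0],[[0,-0.037,-0.05],0,0]]'
python3 - <<'E'
from h import *
from scipy.spatial.transform import Rotation as Ro
s=read_state();im=camera('wrist');cv2.imwrite('pics/w1.png',im)
c=calibration('wrist');q=s['orientation'];T=np.eye(4);T[:3,:3]=Ro.from_quat([*q[1:],q[0]]).as_matrix();T[:3,3]=s['tcp_pos'];T=T@c['hand_eye']
b,g,r=[im[...,i].astype(int) for i in range(3)]
m=((r>110)&(r>3*g)&(r>3*b)).astype(np.uint8)
n,l,st,ce=cv2.connectedComponentsWithStats(m);k=1+st[1:,4].argmax();print(st[k])
e,a=ends(l==k,30);print(np.round(e))
for p in e: print(onz('wrist',*p,.07,c=c,T=T))
print(s['time_s'],s['tcp_pos'],s['wrist_force'])
cv2.imwrite('pics/side1.png',camera('side'))
E
```

```text
time_s: 1.98
tcp_pos: [0.399, -0.1275, 0.2046]
orientation: [-0.0, 0.974, -0.226, 0.0]
wrist_force: [1.9, 1.2, -0.2]
grip_width: -0.002
time_s: 2.6
tcp_pos: [0.3993, -0.163, 0.1542]
orientation: [0.0, 0.974, -0.225, -0.001]
wrist_force: [0.9, -1.0, 0.2]
grip_width: -0.0
[ 402   87   42  222 3931]
[[423. 103.]
 [415. 294.]]
[ 0.48793953 -0.1139285   0.07      ]
[ 0.43806062 -0.22197326  0.07      ]
2.6 [ 0.39934248 -0.1630398   0.15423834] [ 0.93191424 -0.96620635  0.17968122]
```

View pics/w1.png

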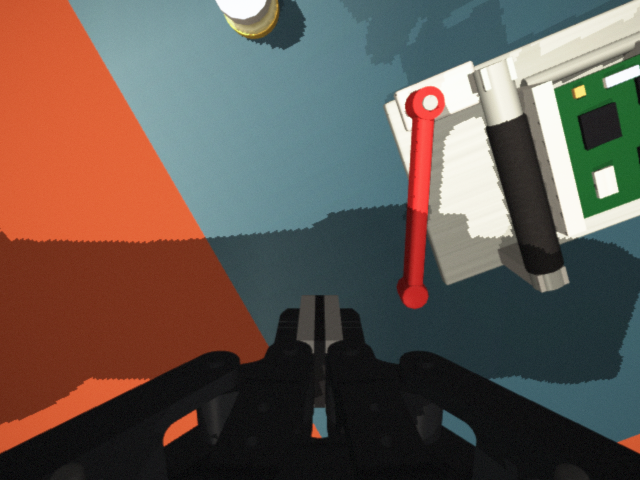

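View pics/side1.png

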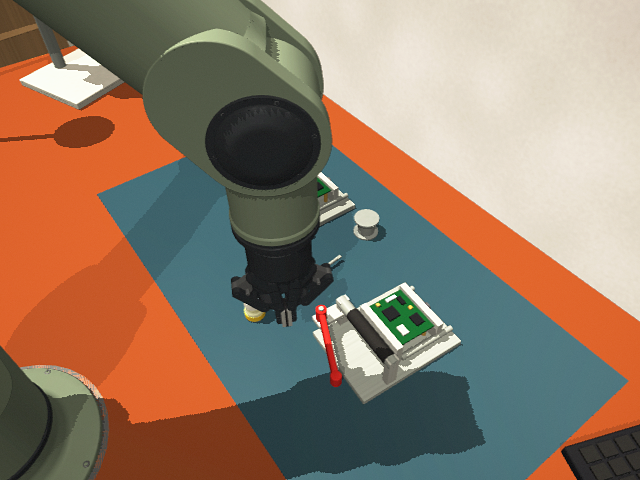

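The wrist view agrees with the triangulation: hinge (423,103) and knob (415,294) give points within 3 mm. The knuckles of the closed gripper stick out sideways, so I'll measure how high they sit before swinging them over the bar.

```bash
python3 - <<'E'
import cv2
im=cv2.imread('pics/side1.png')[220:345,210:350]
cv2.imwrite('pics/c1.png',cv2.convertScaleAbs(cv2.resize(im,None,fx=5,fy=4.8,interpolation=cv2.INTER_CUBIC)[:600],alpha=2.0,beta=20))
E
```

```text
(no output)
```

View pics/c1.png

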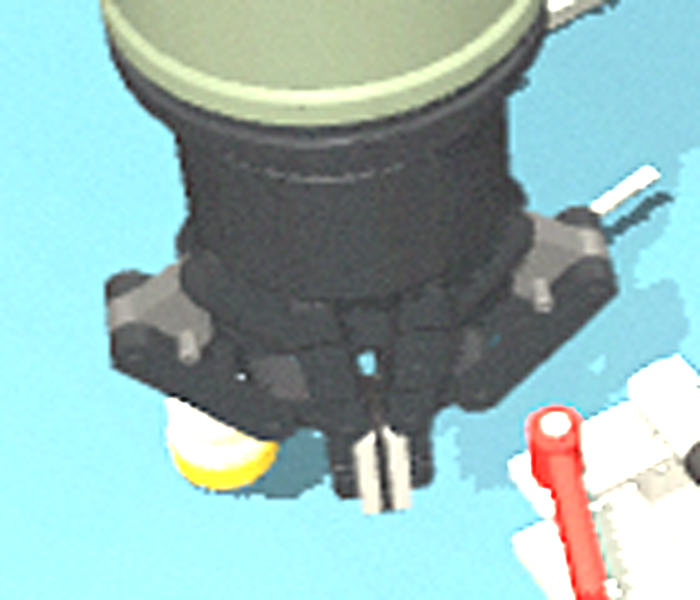

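The crop shows the fingertips at (385,510), the right link's lower edge running from (480,408) to (612,290), and the left one's from (270,435) to (115,365).

```bash
python3 - <<'E'
from h import *
from scipy.spatial.transform import Rotation as Ro
s=read_state();q=s['orientation'];R=Ro.from_quat([*q[1:],q[0]]).as_matrix();p=np.array(s['tcp_pos'])
for u,v in((385,510),(432,480),(480,408),(612,290),(270,435),(115,365)):
    o,d=ray('side',210+u/5,220+v/4.8)
    o=R.T@(o-p);d=R.T@d
    for y in(-.013,0,.013):
        x=o+d*(y-o[1])/d[1];print((u,v),np.round(x*1e3),end=' ')
    print()
E
```

```text
(385, 510) [  2. -13.   8.] (385, 510) [  1.   0. -11.] (385, 510) [  1.  13. -31.] 
(432, 480) [ 16. -13.  -3.] (432, 480) [ 15.   0. -23.] (432, 480) [ 14.  13. -42.] 
(480, 408) [ 31. -13. -35.] (480, 408) [ 29.   0. -53.] (480, 408) [ 27.  13. -72.] 
(612, 290) [ 67. -13. -80.] (612, 290) [ 64.   0. -97.] (612, 290) [  62.   13. -113.] 
(270, 435) [-26. -13. -37.] (270, 435) [-26.   0. -56.] (270, 435) [-26.  13. -74.] 
(115, 365) [-62. -13. -79.] (115, 365) [-61.   0. -96.] (115, 365) [ -59.   13. -113.]
```

The links clear the bar: about 30 mm or more at the stop, with the TCP at z = 0.047. Next I descend outside the lever, then approach.

```bash
python3 -m inch '[[[0,0,-0.035],0,0],[[0,0,-0.07],0,0],[[0,0,-0.1],0,0],[[0,0,-0.107],0,0],[[0,0,-0.107],0,0]]'
python3 -m inch '[[[0.01,-0.005,0],0,0],[[0.02,-0.011,0],0,0],[[0.028,-0.015,0],0,0],[[0.031,-0.0165,0],0,0],[[0.031,-0.0165,0],0,0]]'
python3 - <<'E'
from h import *
print(read_state()['wrist_force']);cv2.imwrite('pics/w2.png',camera('wrist'))
E
```

```text
time_s: 3.32
tcp_pos: [0.3999, -0.1632, 0.0481]
orientation: [-0.0, 0.974, -0.225, 0.0]
wrist_force: [-0.1, -0.0, 1.3]
grip_width: -0.002
time_s: 3.95
tcp_pos: [0.4306, -0.1796, 0.0474]
orientation: [0.0, 0.974, -0.225, -0.0]
wrist_force: [-0.1, 0.4, 0.1]
grip_width: -0.002
[-0.11118388  0.41305899  0.11482523]
```

View pics/w2.png

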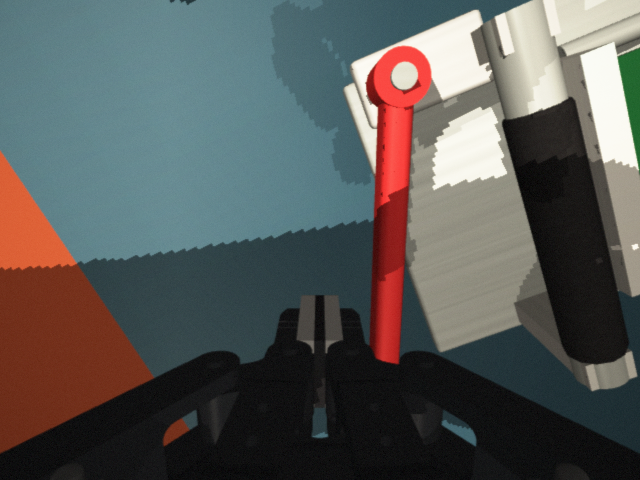

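The fingers are parallel to the blade on its outer side. Their back edge is at column 362 and the blade at about 371, a gap of a few mm. Now I press gradually.

```bash
python3 -m inch '[[[0.004,-0.002,0],0,0],[[0.008,-0.0045,0],0.05,0],[[0.012,-0.007,0],0.1,0],[[0.016,-0.0095,0],0.16,0],[[0.02,-0.0115,0],0.22,0]]'
python3 -m inch '[[[0.002,-0.001,0],0.03,0],[[0.004,-0.002,0],0.06,0],[[0.006,-0.0032,0],0.09,0],[[0.008,-0.0045,0],0.12,0],[[0.01,-0.005,0],0.15,0]]'
```

```text
time_s: 4.62
tcp_pos: [0.4504, -0.1912, 0.0474]
orientation: [-0.0, 0.993, -0.115, -0.0]
wrist_force: [-2.7, 0.0, 1.2]
grip_width: 0.002
time_s: 5.25
tcp_pos: [0.4607, -0.196, 0.0474]
orientation: [-0.0, 0.999, -0.041, -0.0]
wrist_force: [-3.1, 0.1, 0.5]
grip_width: -0.002
```

```bash
python3 -m inch '[[[0.0005,0,0],0,0],[[0.001,0,0],0,0],[[0.0015,0,0],0,0],[[0.002,0,0],0,0],[[0.002,0,0],0,0]]'
python3 -m inch '[[[0.0005,0,0],0,0],[[0.001,0,0],0,0],[[0.0015,0,0],0,0],[[0.002,0,0],0,0],[[0.002,0,0],0,0]]'
```

```text
time_s: 5.88
tcp_pos: [0.4626, -0.1963, 0.0475]
orientation: [0.0, 0.999, -0.042, -0.0]
wrist_force: [-4.7, -2.5, -0.3]
grip_width: -0.004
time_s: 6.5
tcp_pos: [0.4647, -0.1961, 0.0475]
orientation: [0.0, 0.999, -0.042, 0.0]
wrist_force: [-4.0, -3.0, 0.2]
grip_width: 0.002
```

```bash
python3 -m inch '[[[0.0005,0,0],0,0],[[0.001,0,0],0,0],[[0.0015,0,0],0,0],[[0.0015,0,0],0,0],[[0.0015,0,0],0,0]]'
python3 - <<'E'
from h import *
print(read_state()['wrist_force']);cv2.imwrite('pics/w3.png',camera('wrist'))
E
```

```text
time_s: 7.12
tcp_pos: [0.4661, -0.1961, 0.0475]
orientation: [0.0, 0.999, -0.042, 0.0]
wrist_force: [-3.9, -2.7, -0.4]
grip_width: 0.003
[-3.92435594 -2.7012577  -0.43899362]
```

View pics/w3.png

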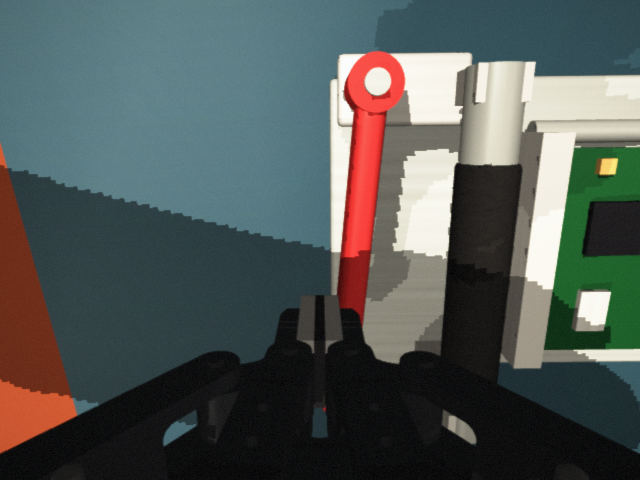

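The lever is now almost parallel to the bar: about 5.6° against 5.1° in the picture. The force is near 5 N but no hard stop shows yet, so I ease on.

```bash
python3 -m inch '[[[0.0005,0,0],0,0],[[0.001,0,0],0,0],[[0.001,0,0],0,0],[[0.001,0,0],0,0],[[0.001,0,0],0,0]]'
python3 -m inch '[[[0.0005,0,0],0,0],[[0.001,0,0],0,0],[[0.001,0,0],0,0],[[0.001,0,0],0,0],[[0.001,0,0],0,0]]'
```

```text
time_s: 7.8
tcp_pos: [0.4671, -0.1962, 0.0475]
orientation: [0.0, 0.999, -0.042, 0.0]
wrist_force: [-5.5, -2.8, -0.7]
grip_width: 0.002
time_s: 8.43
tcp_pos: [0.4681, -0.1962, 0.0475]
orientation: [0.0, 0.999, -0.042, -0.0]
wrist_force: [-4.3, -2.7, 0.3]
grip_width: 0.002
```

```bash
python3 -m inch '[[[0.0005,0,0],0,0],[[0.001,0,0],0,0],[[0.001,0,0],0,0],[[0.001,0,0],0,0],[[0.001,0,0],0,0]]'
python3 - <<'E'
from h import *
from scipy.spatial.transform import Rotation as Ro
s=read_state();im=camera('wrist');cv2.imwrite('pics/w4.png',im)
c=calibration('wrist');q=s['orientation'];T=np.eye(4);T[:3,:3]=Ro.from_quat([*q[1:],q[0]]).as_matrix();T[:3,3]=s['tcp_pos'];T=T@c['hand_eye']
b,g,r=[im[...,i].astype(int) for i in range(3)]
m=(r>60)&(r>3*g)&(r>3*b)
L=[]
for v in range(130,285,5):
    u=np.where(m[v,280:440])[0]+280; L.append(onz('wrist',(u[0]+u[-1])/2,v,.076,c=c,T=T)[:2])
L=np.array(L);print(L[0],L[-1]);k=np.polyfit(L[:,1],L[:,0],1);print('lever tilt',np.arctan(k[0]))
g=im.max(2);B=[]
for v in range(180,285,5):
    u=np.where(g[v,435:530]<60)[0]+435; B.append(onz('wrist',(u[0]+u[-1])/2,v,.072,c=c,T=T)[:2])
B=np.array(B);k=np.polyfit(B[:,1],B[:,0],1);print(B[0],B[-1],'bar tilt',np.arctan(k[0]))
E
```

```text
time_s: 9.05
tcp_pos: [0.4691, -0.1962, 0.0475]
orientation: [0.0, 0.999, -0.042, -0.0]
wrist_force: [-4.3, -3.3, -1.0]
grip_width: -0.0
[ 0.48650287 -0.12882112] [ 0.4798567  -0.18093696]
lever tilt 0.12751870850799973
[ 0.52700341 -0.14914744] [ 0.5245282  -0.18620576] bar tilt 0.07368420775461414
```

The lever is still about 0.05 rad (4 mm) short of parallel, both by tilt and by its spacing from the bar.

```bash
python3 -m inch '[[[0.001,0,0],0,0],[[0.002,0,0],0,0],[[0.003,0,0],0,0],[[0.003,0,0],0,0],[[0.003,0,0],0,0]]'
python3 -m inch '[[[0.0005,0,0],0,0],[[0.001,0,0],0,0],[[0.001,0,0],0,0],[[0.001,0,0],0,0],[[0.001,0,0],0,0]]'
```

```text
time_s: 9.72
tcp_pos: [0.472, -0.1962, 0.0475]
orientation: [0.0, 0.999, -0.042, -0.0]
wrist_force: [-4.4, -2.6, -0.2]
grip_width: -0.003
time_s: 10.35
tcp_pos: [0.4729, -0.1963, 0.0475]
orientation: [0.0, 0.999, -0.042, -0.0]
wrist_force: [-5.1, -3.7, -0.9]
grip_width: 0.004
```

```bash
python3 -m inch '[[[0.0005,0,0],0,0],[[0.001,0,0],0,0],[[0.001,0,0],0,0],[[0.001,0,0],0,0],[[0.001,0,0],0,0]]'
cat > ang.py <<'E'
from h import *
from scipy.spatial.transform import Rotation as Ro
s=read_state();im=camera('wrist');cv2.imwrite('pics/w_%.2f.png'%s['time_s'],im)
c=calibration('wrist');q=s['orientation'];T=np.eye(4);T[:3,:3]=Ro.from_quat([*q[1:],q[0]]).as_matrix();T[:3,3]=s['tcp_pos'];T=T@c['hand_eye']
b,g,r=[im[...,i].astype(int) for i in range(3)]
m=(r>60)&(r>3*g)&(r>3*b)
L=[]
for v in range(130,285,5):
    u=np.where(m[v,280:440])[0]+280; L.append(onz('wrist',(u[0]+u[-1])/2,v,.076,c=c,T=T)[:2])
L=np.array(L);print(L[0],L[-1]);k=np.polyfit(L[:,1],L[:,0],1);print('lever tilt',np.arctan(k[0]))
E
python3 ang.py
```

```text
time_s: 10.98
tcp_pos: [0.4737, -0.1963, 0.0475]
orientation: [0.0, 0.999, -0.042, -0.0]
wrist_force: [-6.6, -3.9, 0.0]
grip_width: -0.001
[ 0.4875801 -0.1286286] [ 0.48363277 -0.18096377]
lever tilt 0.07486162853681937
```

The lever is now parallel to the bar (0.075 against 0.074) and the force is rising. I press 1 mm more and hold.

```bash
python3 -m inch '[[[0.0005,0,0],0,0],[[0.001,0,0],0,0],[[0.001,0,0],0,0],[[0.001,0,0],0,0],[[0.001,0,0],0,0]]'
python3 -m inch '[[[0.0003,0,0],0,0],[[0.0005,0,0],0,0],[[0.0005,0,0],0,0],[[0.0005,0,0],0,0],[[0.0005,0,0],0,0]]'
python3 ang.py
```

```text
time_s: 11.65
tcp_pos: [0.474, -0.1964, 0.0474]
orientation: [-0.0, 0.999, -0.042, -0.001]
wrist_force: [-9.8, -3.6, 2.2]
grip_width: -0.001
time_s: 12.28
tcp_pos: [0.4741, -0.1964, 0.0473]
orientation: [-0.0, 0.999, -0.042, -0.001]
wrist_force: [-12.7, -4.6, 4.5]
grip_width: 0.001
[ 0.48756598 -0.12863791] [ 0.4839067  -0.18092684]
lever tilt 0.07108159386032364
```

The lever is on its stop: the position has stalled and the force has climbed to 13 N. I hold for 2.5 s.

```bash
for i in 1 ; do python3 -m inch '[[[0,0,0],0,0],[[0,0,0],0,0],[[0,0,0],0,0],[[0,0,0],0,0],[[0,0,0],0,0]]'; done
python3 -m inch '[[[0,0,0],0,0],[[0,0,0],0,0],[[0,0,0],0,0],[[0,0,0],0,0],[[0,0,0],0,0]]'
python3 -m inch '[[[0,0,0],0,0],[[0,0,0],0,0],[[0,0,0],0,0],[[0,0,0],0,0],[[0,0,0],0,0]]'
python3 -m inch '[[[0,0,0],0,0],[[0,0,0],0,0],[[0,0,0],0,0],[[0,0,0],0,0],[[0,0,0],0,0]]'
python3 ang.py
```

```text
time_s: 12.95
tcp_pos: [0.4742, -0.1963, 0.0473]
orientation: [-0.0, 0.999, -0.042, -0.001]
wrist_force: [-12.0, -3.9, 4.3]
grip_width: -0.0
time_s: 13.58
tcp_pos: [0.4742, -0.1963, 0.0473]
orientation: [-0.0, 0.999, -0.042, -0.001]
wrist_force: [-11.7, -4.2, 3.6]
grip_width: -0.002
time_s: 14.2
tcp_pos: [0.4742, -0.1964, 0.0473]
orientation: [-0.0, 0.999, -0.042, -0.001]
wrist_force: [-11.6, -4.5, 3.6]
grip_width: 0.002
time_s: 14.82
tcp_pos: [0.4742, -0.1964, 0.0473]
orientation: [-0.0, 0.999, -0.042, -0.001]
wrist_force: [-11.7, -4.5, 4.6]
grip_width: -0.002
[ 0.48758555 -0.12862813] [ 0.48393056 -0.18092608]
lever tilt 0.07165204263783585
```

```bash
python3 -m inch '[[[-0.002,0.001,0],0,0],[[-0.005,0.002,0],-0.03,0],[[-0.008,0.003,0],-0.06,0],[[-0.011,0.004,0],-0.09,0],[[-0.014,0.005,0],-0.12,0]]'
python3 -m inch '[[[-0.003,0.001,0],-0.03,0],[[-0.006,0.002,0],-0.06,0],[[-0.009,0.004,0],-0.09,0],[[-0.012,0.005,0],-0.12,0],[[-0.015,0.006,0],-0.15,0]]'
python3 -m inch '[[[-0.003,0.001,0],-0.03,0],[[-0.006,0.002,0],-0.06,0],[[-0.009,0.004,0],-0.09,0],[[-0.012,0.005,0],-0.1,0],[[-0.015,0.006,0],-0.1,0]]'
python3 -m inch '[[[-0.004,0.002,0],0,0],[[-0.01,0.005,0],0,0],[[-0.02,0.01,0],0,0],[[-0.03,0.015,0],0,0],[[-0.03,0.015,0],0,0]]'
```

```text
time_s: 15.5
tcp_pos: [0.4616, -0.191, 0.0475]
orientation: [-0.0, 0.995, -0.103, 0.0]
wrist_force: [-3.6, -1.2, -1.1]
grip_width: -0.001
time_s: 16.12
tcp_pos: [0.4467, -0.1847, 0.0475]
orientation: [-0.0, 0.984, -0.177, 0.0]
wrist_force: [-0.9, 0.9, -0.3]
grip_width: 0.001
time_s: 16.75
tcp_pos: [0.4315, -0.179, 0.0475]
orientation: [0.0, 0.974, -0.225, 0.0]
wrist_force: [0.5, -0.5, -0.6]
grip_width: 0.004
time_s: 17.38
tcp_pos: [0.4008, -0.1636, 0.0476]
orientation: [-0.0, 0.974, -0.225, -0.0]
wrist_force: [-0.1, 0.1, -0.1]
grip_width: -0.002
```

Clear of the lever. I lift straight up and check.

```bash
python3 -m inch '[[[0,0,0.04],0,0],[[0,0,0.08],0,0],[[0,0,0.12],0,0],[[0,0,0.12],0,0],[[0,0,0.12],0,0]]'
python3 - <<'E'
from h import *
s=read_state();print(s['time_s'],s['tcp_pos'],s['wrist_force'],np.abs(s['joint_velocities']).max())
cv2.imwrite('pics/side2.png',camera('side'))
im=cv2.imread('pics/side2.png');b,g,r=[im[...,i].astype(int) for i in range(3)]
m=np.zeros(r.shape,bool);m[295:395,300:350]=((r>110)&(r>3*g)&(r>3*b))[295:395,300:350]
print(np.round(ends(m,11)[0],1),m.sum())
E
```

```text
time_s: 18.0
tcp_pos: [0.4017, -0.1638, 0.1672]
orientation: [-0.0, 0.974, -0.225, 0.0]
wrist_force: [-0.7, 0.3, 0.2]
grip_width: -0.001
18.0 [ 0.40170656 -0.16379982  0.16723399] [-0.65368721  0.2707259   0.18301243] 0.018327160324685888
[[320.3 311.1]
 [335.9 380.2]] 603
```

View pics/side2.png

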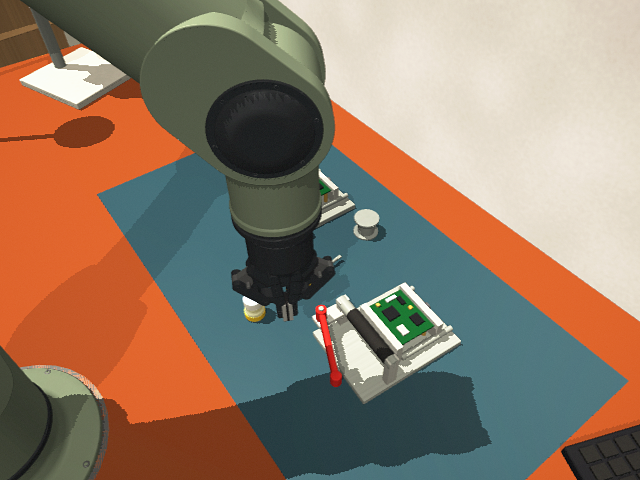

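The lever's ends are back at (320,311) and (336,380), within 0.3 px of the start. The jar and spool look unmoved and the gripper is clear.

```bash
python3 -c "
from bench import *
print(hand_in())"
```

```text
the job is handed in; nothing more can be done
None
```

I pressed the red lever from its outer side with the backs of the closed fingers until it met its stop, held it there, eased it back out and handed the job in at about 18 s. The hand-in gives no verdict, so the result below rests on my own checks.

- **Press and hold:** At the stop the position stalled and the force rose from about 5 N to 13 N. I then held for over 2.5 s. The lever's measured tilt was 0.072 rad against 0.074 for the bar, so it was parallel.
- **Return:** I backed out at about 25 mm/s, which is about 0.3 rad/s at the lever. The fingers left the lever with the wrist force near zero.
- **Last check:** In the side view the lever's ends were within 0.3 px of where they started. The arm was still and touching nothing, with the TCP lifted to 167 mm, and the jar and spool looked unmoved.
- **Not checked:** The arm hid the blue lever and most of the screwdriver in the last picture. I never moved near the blue lever or low over the screwdriver.
- **One disagreement:** The stop came about 1 cm further along x than my first estimate. The fingers must be thinner at the contact than I assumed, so I crept up to the stop using force readings and pictures.

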